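Load the bow-fittings carrier and index it to the warming lamp

TASK

First tip the loose dust cover well up by its fin end while its other end still sits on the carrier's tray, then lift it off and lay it flat, right way up, on the green cutting mat. Then push the carrier along its rail into the detent of the middle (loading) station and there stand every rosewood blank on the bench upright in a nest of its own shape, fully down. Last, push the loaded carrier on into the detent of the lamp station and leave it there with all blanks still seated, without disturbing the bottle, tin, screwdriver or offcut.

Things in the scene. Friction and masses are not known exactly. Their poses are not given: they have to be found in the camera images.
- carrier (a joint): travel (m) of the carrier on its rail slide towards its own -y (the robot's right): 0 at the parking station, 0.17 at the loading station (middle), 0.34 at the lamp station. A spring plunger rides over a rib 7 mm before and one 7 mm past each station (resistance starts 13 mm away, up to about 9 N) and rests between them with 1.5 mm of play; about 1.5 N of friction elsewhere. End stops at -0.012 and 0.356.
- rail: fixed rail slide, origin at bench level on its centre line at the middle station; y along the rail. Aluminium base plate 6 mm high, from x = -40 to +95 mm, with an end block 22 mm high at y = +-274 mm. Stations at y = +170 (parking, one brass stud), 0 (loading, two studs) and -170 mm (lamp, three studs, green lamp beside it).
- carrier_top (a point): centre of the top face of the carrier, a plywood tray 132 mm (x, across the rail) by 156 mm (y, along the rail), 20 mm thick, top face 52 mm and underside 32 mm above the bench. x points across the rail away from the robot, z up; travel grows along its -y. Its plain end faces, 78 mm from this point along +-y, can be pushed; it does not lift off.
- cover_fin (a point): centre of the upright wooden finger fin of the loose dust cover, 10 mm thick (x) by 40 mm long (y) by 30 mm tall, on top of the cover near its +y end, 55 mm from the cover's middle along its own y; the fin's foot is 15 mm below this point and the cover's bottom edge 29 mm below. Axes as the cover's.
- cover_mid (a point): middle of the loose grey dust cover, at the level of its bottom edge: a plate 144 mm (x) by 168 mm (y), 4 mm thick, with a skirt 10 mm deep all round that fits loosely (3 mm) over the rim of the carrier's tray; about 0.16 kg. At the start it sits on the tray. z up.
- mat_mid (a point): centre of the top face of the green cutting mat, 220 mm (x) by 260 mm (y), 3 mm thick, fixed to the bench.
- frog_nest0 (a point): centre of the floor of the near-row nest for a frog blank: oblong, 29 mm (x) by 51 mm (y), 12 mm deep (floor 40 mm, mouth 52 mm above the bench), in the carrier's tray; axes as the carrier's.
- frog_nest1 (a point): centre of the floor of the far-row nest for a frog blank: oblong, 29 mm (x) by 51 mm (y), 12 mm deep (floor 40 mm, mouth 52 mm above the bench), in the carrier's tray; axes as the carrier's.
- button_nest0 (a point): centre of the floor of the near-row nest for a button blank: round, 41 mm in diameter, 12 mm deep (floor 40 mm, mouth 52 mm above the bench), in the carrier's tray; axes as the carrier's.
- button_nest1 (a point): centre of the floor of the far-row nest for a button blank: round, 41 mm in diameter, 12 mm deep (floor 40 mm, mouth 52 mm above the bench), in the carrier's tray; axes as the carrier's.
- nut_nest0 (a point): centre of the floor of the near-row nest for a nut blank: square, 35 by 35 mm, 12 mm deep (floor 40 mm, mouth 52 mm above the bench), in the carrier's tray; axes as the carrier's.
- nut_nest1 (a point): centre of the floor of the far-row nest for a nut blank: square, 35 by 35 mm, 12 mm deep (floor 40 mm, mouth 52 mm above the bench), in the carrier's tray; axes as the carrier's.
- frog0_mid (a point): centre, half-way up, of one oblong bow-frog blank, an upright block 24 x 46 mm in plan (x short, y long), 38 mm tall, dark rosewood, about 50 g, z up; may be absent. Either nest of its shape will do.
- button0_mid (a point): centre, half-way up, of one round bow-button blank, an upright cylinder 36 mm in diameter, 38 mm tall, dark rosewood, about 50 g, z up; may be absent. Either nest of its shape will do.
- nut0_mid (a point): centre, half-way up, of one square nut blank, an upright block 30 x 30 mm in plan (sides along x and y), 38 mm tall, dark rosewood, about 50 g, z up; may be absent. Either nest of its shape will do.
- frog1_mid (a point): centre, half-way up, of one oblong bow-frog blank, an upright block 24 x 46 mm in plan (x short, y long), 38 mm tall, dark rosewood, about 50 g, z up; may be absent. Either nest of its shape will do.
- button1_mid (a point): centre, half-way up, of one round bow-button blank, an upright cylinder 36 mm in diameter, 38 mm tall, dark rosewood, about 50 g, z up; may be absent. Either nest of its shape will do.
- nut1_mid (a point): centre, half-way up, of one square nut blank, an upright block 30 x 30 mm in plan (sides along x and y), 38 mm tall, dark rosewood, about 50 g, z up; may be absent. Either nest of its shape will do.
- spirit: amber bottle of spirit, 56 mm in diameter, 150 mm tall, standing beyond the rail; origin at its underside. Leave alone.
- tin: steel tin 90 mm in diameter, 50 mm tall; origin at its underside. Leave alone.
- driver: screwdriver 190 mm long lying along its x on the bench; origin at its middle. Leave alone.
- offcut: wood offcut 110 x 130 x 30 mm; origin at its underside. Leave alone.

How it is judged:
By the outcome, as a careful person would: the job done as asked, in the order asked, and still so for the second after the job is handed in, with the robot touching nothing.
Of frog0, button0, nut0, frog1, button1, nut1 only 4 to 6 are there at a start; the rules pass over those that are not, and their reading is None.
At some moment in a run one of button0, nut0, button1, nut1 may be knocked a few centimetres aside while the robot is not near it.
It also fails if it takes over 210 s, if anything falls off the work surface, if the arm or the gripper's body presses on something with over 40 N, if the wrist force passes 120 N, or if a joint passes its speed limit or range.

ROBOT

A 6-joint arm with a two-finger parallel gripper is mounted at the origin on the work surface. World frame = base frame: x ahead of the robot, y to its left, z up, the work surface at z = 0. Lengths are in m, angles in rad, forces in N, time in s.
With the tool pointing down it reaches from about 0.3 to 0.825 m from the base axis. Payload 5.4 kg.
Tool frame: the origin (TCP) lies at the very end of the fingers, on their centre line; the grasp point (between the pads) lies 19 mm behind it; z points along the fingers, x is the direction in which the jaws open and shut, and the axes are right-handed (so a half turn about z gives the same grasp; the last joint's range is limited). The gripper opens to 92 mm and grips with 3 to 60 N. Pads are 20 mm wide; open, the fingers measure 128 mm over their backs; the gripper's body (75 mm by 189 mm) begins 69 mm behind the grasp point.
Start: joints at [1.121, 0.158, 1.597, -0, 1.386, -0.21], TCP at [0.137, 0.559, 0.215] pointing down, gripper open.
Joint ranges: [-2.91, 2.91], [-0.94, 2.29], [0.18, 2.7], [-1.29, 4.43], [0.17, 2.64], [-3, 3]. Speed limits (rad/s): [2.57, 2.57, 3.14, 3.14, 3.14, 3.14].

INTERFACE

Orientations are given as a rotation vector (axis times angle).
In Python, from workcell import bot gives the robot as it stands. Calls block until the motion is done:
- bot.goto(position, orientation): joint-space move of the TCP to a pose.
- bot.line_to(position, rot=None, max_speed=0.15): straight line of the TCP; rot=None keeps the orientation; max_speed is the mean speed in m/s.
- bot.set_joints(angles): joint-space move.
- bot.set_gripper(opening, newtons=None): opening from 0.0 (shut) to 1.0 (fully open); newtons is the grip in N (None keeps the last); returns when the fingers have stopped.
- bot.hold(seconds).
- bot.inverse_kinematics(position, orientation): joint angles nearest the present ones, or None.
- bot.read_camera(name): name is "scene" or "side" or "wrist"; returns a dict with "pixels" (400x640x3 uint8, blue, green, red), "fx", "fy", "cx", "cy" (pixels), "k1" (the pictures are not rectified: a ray, as slopes to the right and down, at radius r is drawn at 1 + k1 r^2 times it, then the intrinsics apply), "R" (3x3) and "t" (3): a world point X has camera coordinates R X + t. Camera axes: x right, y down, z forward; pixel columns grow to the right and rows downward; lengths in m; the calibration is good to about 2 mm. A picture is of the moment at which its call begins. There is no depth.
A pose or a line that the arm cannot do raises bot.MotionError and nothing moves.
- bot.job_done(): hands the job in, once; it reports no verdict.
Readings, each from a call of its own:
- bot.current_clock(): time.
- bot.current_joints(): joint angles.
- bot.current_joint_vel(): joint speeds.
- bot.current_effort(): joint torques, N m.
- bot.current_ee_pos(): TCP position.
- bot.current_tool_rot(): TCP orientation.
- bot.current_contact_force(): force on the tool from outside, world axes, zero at the start.
- bot.current_ft_torque(): the same for the moment, N m.
- bot.current_opening(): opening from 0.0 (shut) to 1.0 (fully open).
Only numpy, scipy, OpenCV 4.12 (cv2) and the standard library are available. Lean on these libraries where they do the work, as an engineer would, in place of code of your own. Each camera call takes 0.05 s, during which the arm holds its last target. There are 200 camera calls.

## Working session

There is one attempt and no reset: what is moved stays moved. The work goes in short steps, each a Python script; the robot and the scene stay as the last script left them, time stands still between calls to the robot, and variables do not carry over. Pictures are saved under pics/ and viewed, about 12 in all and at most 16, crops included, and the job is handed in when it is done.

```bash
ls; mkdir -p pics; cat > h.py <<'E'
import numpy as np, cv2
from scipy.spatial.transform import Rotation as Ro
from workcell import bot
def snap(name,fn=None):
    c=bot.read_camera(name)
    if fn: cv2.imwrite('pics/'+fn,c['pixels']); np.savez('pics/'+fn+'.npz',**c)
    return c
def load(fn): return dict(np.load('pics/'+fn+'.npz'))
def ray(c,u,v):
    K=np.array([[c['fx'],0,c['cx']],[0,c['fy'],c['cy']],[0,0,1]],float)
    d=np.array([(u-c['cx'])/c['fx'],(v-c['cy'])/c['fy']]); s=d.copy()
    for _ in range(20): s=d/(1+c['k1']*(s@s))
    R=np.array(c['R']);t=np.array(c['t'])
    return -R.T@t, R.T@np.array([s[0],s[1],1])
def at_z(c,u,v,z):
    o,d=ray(c,u,v); return o+d*(z-o[2])/d[2]
def proj(c,X):
    p=np.array(c['R'])@np.array(X)+np.array(c['t']); s=p[:2]/p[2]; s=s*(1+c['k1']*(s@s))
    return np.array([c['fx']*s[0]+c['cx'],c['fy']*s[1]+c['cy']])
def down(yaw):  # tool x (jaw axis) at angle yaw, z down
    x=np.array([np.cos(yaw),np.sin(yaw),0]);z=np.array([0,0,-1.]);y=np.cross(z,x)
    return Ro.from_matrix(np.c_[x,y,z]).as_rotvec()
E
python3 - <<'E'
from h import *
for n in ('scene','side','wrist'):
    c=snap(n,n+'0.png'); print(n,c['fx'],c['k1'],-np.array(c['R']).T@c['t'],np.array(c['R'])[2])
R=Ro.from_rotvec(bot.current_tool_rot()).as_matrix();print(R)
E
```

```text
pics
scene 483.9537440326785 -0.000626840069669432 [1.23007604 0.63732623 1.30864635] [-0.44130157 -0.40893163 -0.79876645]
side 450.38461954825766 -0.06617956150756985 [ 0.04971874 -1.09758007  1.10609688] [ 0.32452125  0.68530895 -0.65194908]
wrist 304.2988235208402 -0.028575801727037563 [0.07231021 0.57419767 0.38392825] [ 0.22971178 -0.05772177 -0.97154552]
[[ 2.37480948e-01  9.71391992e-01 -6.30776295e-04]
 [ 9.71391146e-01 -2.37481597e-01 -1.31661876e-03]
 [-1.42875068e-03 -3.00058635e-04 -9.99998934e-01]]
```

View pics/scene0.png

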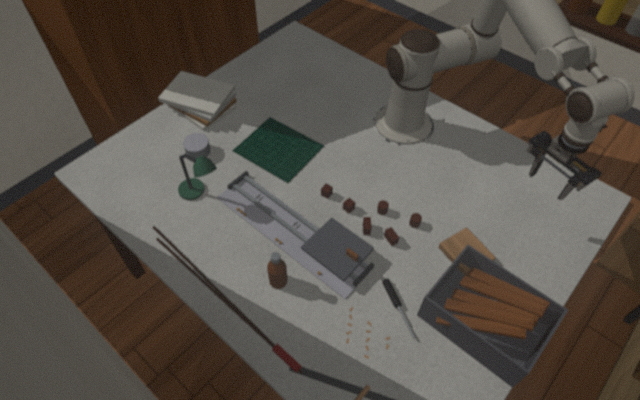

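View pics/side0.png

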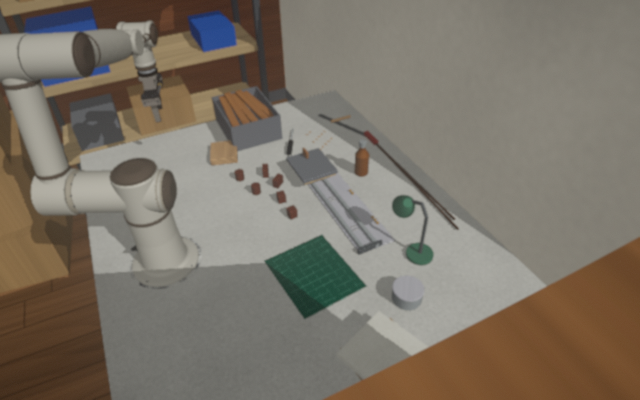

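The scene shows six blanks around (327..416, 190..240). The grey cover, with its fin at (353,254), sits at the far end of the rail at about (338,250). The mat is at (278,149), and the lamp is at the other rail end, near (190,190). I'll enlarge both views.

```bash
python3 - <<'E'
from h import *
a=cv2.imread('pics/scene0.png')[165:305,225:445]; cv2.imwrite('pics/a.png',cv2.resize(a,None,fx=3.6,fy=3.6,interpolation=cv2.INTER_CUBIC))
a=cv2.imread('pics/side0.png')[130:265,225:395]; cv2.imwrite('pics/b.png',cv2.resize(a,None,fx=4.4,fy=4.4,interpolation=cv2.INTER_CUBIC))
E
```

```text
(no output)
```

View pics/a.png

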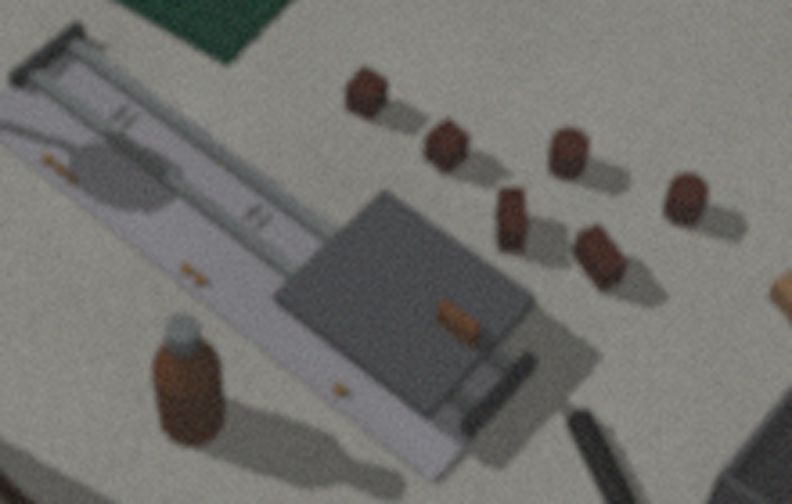

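View pics/b.png

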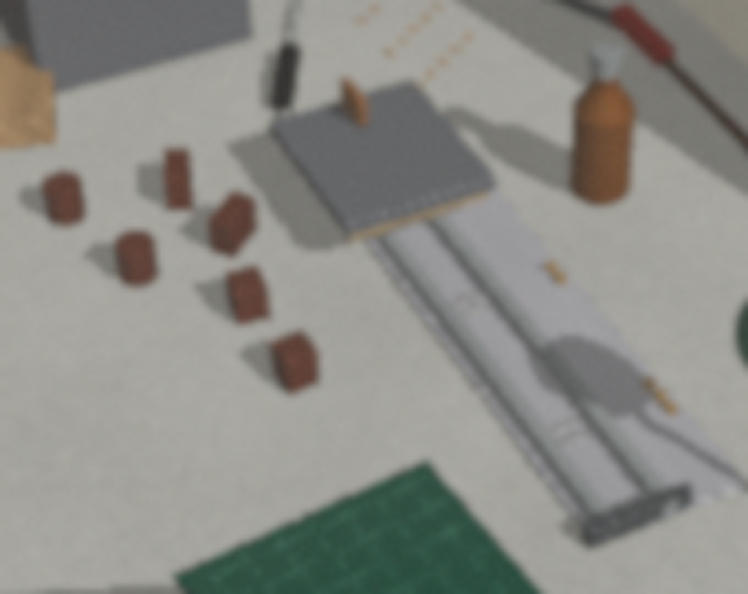

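```bash
python3 - <<'E'
from h import *
np.set_printoptions(precision=4,suppress=True)
s=load('scene0.png'); d=load('side0.png')
A=lambda u,v,z: at_z(s,u/3.6+225-.36,v/3.6+165-.36,z)
B=lambda u,v,z: at_z(d,u/4.4+225-.39,v/4.4+130-.39,z)
ca=np.array([A(*p,.056) for p in [(385,191),(276,297),(430,415),(533,300)]]);cb=np.array([B(*p,.056) for p in [(350,232),(495,185),(415,81),(272,128)]])
for c in (ca,cb): print(c[:,:2].tolist(),'mid',c.mean(0),np.linalg.norm(np.diff(np.r_[c,c[:1]],axis=0),axis=1))
print('fin top a',A(441,302,.086),A(478,328,.086),'b',B(348,80,.086),B(365,97,.086))
pa=dict(n0=(366,92),n1=(446,146),b0=(568,152),b1=(686,198),f0=(511,218),f1=(600,257))
pb=dict(n0=(295,361),n1=(248,294),b0=(135,258),b1=(64,198),f0=(232,222),f1=(177,178))
for k in pa: print(k,A(*pa[k],.019)[:2],B(*pb[k],.019)[:2])
print('f swap',B(*pb['f1'],.019)[:2])
m=np.array([at_z(s,*p,.003) for p in [(271,119),(323,146),(289,180),(234,149)]]);print(m[:,:2],m.mean(0))
m=np.array([at_z(d,*p,.003) for p in [(322,236),(365,284),(306,316),(265,262)]]);print(m[:,:2],m.mean(0))
print('studs scene',[A(*p,.01)[:2] for p in [(58,168),(194,273),(341,389)]], 'side',[B(*p,.01)[:2] for p in [(660,394),(555,271)]])
print('endblock a',A(30,55+0,.022),'b',B(640,512,.022), 'bottle',A(190,430,0), B(600,195,0))
print(bot.current_clock())
E
```

```text
[[0.5474403449285121, 0.10640955249763007], [0.6898984005980766, 0.10838173494719727], [0.6882847792658862, 0.2737228763609287], [0.5490114842407069, 0.26973125522607444]] mid [0.6187 0.1896 0.056 ] [0.1425 0.1653 0.1393 0.1633]
[[0.5442464793559522, 0.09252477775510504], [0.6819332475867395, 0.09364791731319322], [0.6887511559161151, 0.2655860477811891], [0.5429838656254292, 0.2587075825313039]] mid [0.6145 0.1776 0.056 ] [0.1377 0.1721 0.1459 0.1662]
fin top a [0.6167 0.2241 0.086 ] [0.6156 0.2616 0.086 ] b [0.6178 0.2557 0.086 ] [0.6203 0.2248 0.086 ]
n0 [0.4536 0.0044] [0.4542 0.0052]
n1 [0.4521 0.0998] [0.4516 0.0988]
b0 [0.3832 0.1869] [0.3828 0.1869]
b1 [0.3537 0.2958] [0.3545 0.2949]
f0 [0.4748 0.1928] [0.4755 0.1943]
f1 [0.4553 0.2757] [0.4548 0.2758]
f swap [0.4548 0.2758]
[[ 0.3235 -0.3889]
 [ 0.2968 -0.1467]
 [ 0.4964 -0.1292]
 [ 0.5247 -0.3797]] [ 0.4103 -0.2611  0.003 ]
[[ 0.504  -0.1368]
 [ 0.5314 -0.3782]
 [ 0.3229 -0.4012]
 [ 0.29   -0.1576]] [ 0.4121 -0.2685  0.003 ]
studs scene [array([ 0.7024, -0.1522]), array([0.7  , 0.019]), array([0.6995, 0.1898])] side [array([ 0.701 , -0.1533]), array([0.6998, 0.0168])]
endblock a [ 0.6348 -0.2614  0.022 ] b [ 0.6156 -0.2646  0.022 ] bottle [0.8076 0.1184 0.    ] [0.7929 0.101  0.    ]
0.15
```

```bash
python3 - <<'E'
from h import *
np.set_printoptions(precision=4,suppress=True)
s=load('scene0.png'); d=load('side0.png')
def tri(a,b):
    o1,d1=ray(s,*a);o2,d2=ray(d,*b);d1/=np.linalg.norm(d1);d2/=np.linalg.norm(d2)
    t=np.linalg.lstsq(np.c_[d1,-d2],o2-o1,rcond=None)[0];return o1+d1*t[0],o2+d2*t[1]
print('lamp head',*tri((202,160),(403,205)),'base',at_z(s,191,190,0),at_z(d,420,254,0))
bot.goto([.617,.243,.22],down(0)); bot.line_to([.617,.243,.15])
print(bot.current_joints(),bot.current_ee_pos(),bot.current_clock())
snap('wrist','w1.png')
E
```

```text
lamp head [ 0.7164 -0.2849  0.1763] [ 0.7126 -0.2823  0.1758] base [ 0.7511 -0.3514  0.    ] [ 0.7537 -0.3523  0.    ]
[0.1938 0.4318 1.3905 0.     1.3182 0.1934] [0.6173 0.2433 0.1508] 2.8333
```

View pics/w1.png

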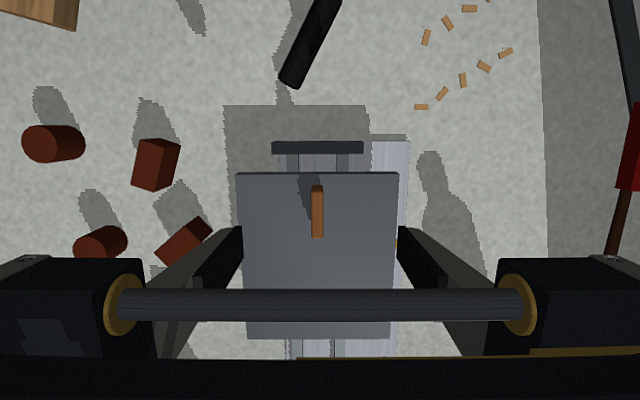

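The wrist view shows the fin's top at u 312–323, v 184–237, and the cover's far edge at v≈173 from u=236 to 399.

```bash
python3 - <<'E'
from h import *
np.set_printoptions(precision=4,suppress=True)
w=load('w1.png')
print('cam',-w['R'].T@w['t'],w['R'][2])
for p in [(312,186),(323,186),(312,237),(323,237),(312,192)]: print('fin',p,at_z(w,*p,.086),at_z(w,*p,.056))
for p in [(236,173),(399,173),(243,337),(391,338)]: print('cov',at_z(w,*p,.056))
for y in (.263,.223): print(proj(w,[.617,y,.086]),proj(w,[.617,y,.056]))
E
python3 - <<'E'
import cv2
a=cv2.imread('pics/w1.png')
print(a[175:245:3,317].tolist())
E
```

```text
cam [0.6172 0.3097 0.3209] [ 0.0015 -0.2369 -0.9715]
fin (312, 186) [0.6116 0.2646 0.086 ] [0.6109 0.2588 0.056 ]
fin (323, 186) [0.6202 0.2646 0.086 ] [0.6206 0.2588 0.056 ]
fin (312, 237) [0.6114 0.2221 0.086 ] [0.6107 0.211  0.056 ]
fin (323, 237) [0.6204 0.2221 0.086 ] [0.6208 0.211  0.056 ]
fin (312, 192) [0.6116 0.2598 0.086 ] [0.6108 0.2534 0.056 ]
cov [0.5442 0.2704 0.056 ]
cov [0.6873 0.2706 0.056 ]
cov [0.5402 0.1031 0.056 ]
cov [0.6903 0.1021 0.056 ]
[318.8862 188.0001] [318.9269 181.3667]
[318.841  236.0157] [318.8849 224.5794]
[[62, 59, 56], [63, 60, 57], [64, 60, 56], [52, 50, 54], [18, 33, 50], [19, 35, 54], [41, 74, 111], [42, 76, 116], [42, 74, 114], [43, 75, 115], [43, 78, 116], [43, 76, 115], [40, 74, 113], [41, 75, 114], [42, 77, 115], [44, 75, 114], [44, 76, 115], [42, 75, 114], [45, 78, 115], [43, 76, 115], [42, 76, 114], [77, 96, 124], [97, 90, 88], [98, 94, 90]]
```

```bash
cat > tip.py <<'E'
from h import *
np.set_printoptions(precision=3,suppress=True)
C0=np.array([.1055,.052]); off=np.array([.241-.1055,.061-.052])
def pose(th,bias=0):
    s,c=np.sin(th),np.cos(th)
    C=np.array([.1055-.010*s,.052-(.003+.010*s)*np.tan(th)-bias])
    return [.616,C[0]+off[0]*c-off[1]*s,C[1]+off[0]*s+off[1]*c],(Ro.from_rotvec([th,0,0])*Ro.from_rotvec(down(0))).as_rotvec()
E
python3 - <<'E'
from tip import *
for d in (10,20,32): print(bot.inverse_kinematics(*pose(np.radians(d))))
bot.set_gripper(.4,20)
bot.line_to([.616,.241,.11]);bot.line_to([.616,.241,.061],max_speed=.05)
bot.set_gripper(0,40); print('open',bot.current_opening(),bot.current_contact_force())
for d in range(4,33,4):
    p,r=pose(np.radians(d),bias=.001*d/32)
    bot.line_to(p,r,max_speed=.05); print(d,bot.current_contact_force(),bot.current_ft_torque(),bot.current_opening())
snap('side','tip_side.png');snap('scene','tip_scene.png');print(bot.current_clock())
a=cv2.imread('pics/tip_side.png')[100:220,230:400];b=cv2.imread('pics/tip_scene.png')[180:300,280:450]
cv2.imwrite('pics/tip.png',np.vstack([cv2.resize(x,None,fx=2.5*2-.8,fy=2.45,interpolation=2) if 0 else cv2.resize(x,None,fx=2.5,fy=2.5,interpolation=2) for x in (a,b)]))
E
```

```text
[0.096 0.455 1.51  0.189 1.166 0.022]
[-0.006  0.413  1.554  0.375  1.202 -0.148]
[-0.131  0.4    1.588  0.579  1.287 -0.335]
open 0.10681154602277916 [-0.978 -0.277  1.465]
4 [ 1.028 -1.125 -0.944] [-0.226 -0.059  0.041] 0.10631773340070605
8 [-0.597 -0.351  0.103] [-0.373 -0.042  0.049] 0.10161270118922
12 [ 0.482 -0.723 -0.389] [-0.46  -0.017  0.087] 0.10513825080056835
16 [ 0.106 -0.947 -0.924] [-0.614 -0.025  0.016] 0.10630285657590208
20 [-0.098 -0.774 -0.759] [-0.663  0.003  0.121] 0.10332259936138831
24 [ 0.348 -1.877  0.28 ] [-0.686  0.002  0.083] 0.10525912478151501
28 [ 0.626 -0.885 -1.157] [-0.71   0.052  0.102] 0.1062396536076173
32 [-0.025 -1.136 -0.713] [-0.811  0.072  0.144] 0.10556260657489457
8.6167
```

View pics/tip.png

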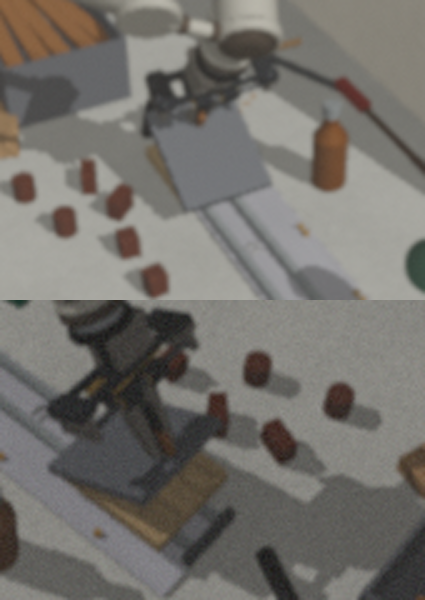

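The side view (top) shows the cover tipped with the fin end up and its low edge on the tray's -y end. The scene view (bottom) shows the tray uncovered beneath. I'll press 1.5 mm lower to confirm the low end is in contact, then lift the cover off and carry it to the mat.

```bash
python3 - <<'E'
from tip import *
def F(): return np.mean([bot.current_contact_force() for _ in range(5)],0)
th=np.radians(32); p,r=pose(th,.0025)
print('before',F()); bot.line_to(p,r,max_speed=.03); bot.hold(.4); print('pressed',F())
p,r=pose(th); p[2]+=.09; bot.line_to(p,r,max_speed=.1)
print('free',F())
p2=[.616,.2,.25]; bot.line_to(p2,down(0),max_speed=.12); print('level',F(),bot.current_opening())
M=np.array([.411,-.2648]);y=.11;T=M+.055*np.array([-np.sin(y),np.cos(y)])
bot.goto([*T,.2],down(y)); bot.line_to([*T,.06],max_speed=.12)
snap('side','m_side.png');print(bot.current_clock(),bot.current_opening())
bot.line_to([*T,.0235],max_speed=.03); print('mat',F())
bot.line_to([*T,.0215],max_speed=.02); print('mat',F())
bot.set_gripper(.45); bot.line_to([*T,.12],max_speed=.12)
snap('wrist','m_w.png');snap('side','m_side2.png')
print(bot.current_clock(),F())
a=cv2.imread('pics/m_side2.png')[100:340,220:420];b=cv2.imread('pics/m_w.png')
cv2.imwrite('pics/m.png',np.hstack([cv2.resize(b,None,fx=.75,fy=.75),cv2.resize(a,(300*200//240+0,300))]))
E
```

```text
before [-0.34  -1.308 -1.291]
pressed [-0.326 -0.067  4.125]
free [-0.809  0.267 -2.624]
level [-0.479 -0.49  -2.343] 0.1073122545381988
14.1167 0.10655257792250128
mat [-0.103 -0.239  0.07 ]
mat [-1.213 -0.296 -2.281]
17.4333 [-1.115 -1.413  0.05 ]
```

View pics/m.png

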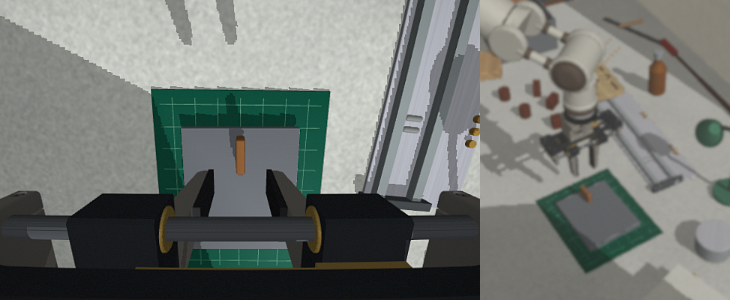

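The cover lies flat and right way up inside the mat, with its fin on top. Next I'll push the carrier to the loading station.

```bash
cat >> h.py <<'E'
def F(n=4): return np.mean([bot.current_contact_force() for _ in range(n)],0)
E
python3 - <<'E'
from h import *
np.set_printoptions(precision=4,suppress=True)
bot.set_gripper(0)
bot.line_to([.45,-.1,.2],down(0),max_speed=.3)
bot.goto([.616,.297,.2],down(0)); bot.line_to([.616,.297,.039],max_speed=.12)
b=F(); y=.297
bot.line_to([.616,.281,.039],max_speed=.05);y=.281
while y>.262:
    y-=.0012; bot.line_to([.616,y,.039],max_speed=.03); f=F()-b
    if f[1]>2.5: break
print('contact y',y,f,bot.current_ee_pos())
y0=y; ye=y0-.170
bot.line_to([.6165,ye+.02,.039],max_speed=.12); print(F()-b)
for k in (.014,.010,.007,.004,.002,0):
    bot.line_to([.6165,ye+k,.039],max_speed=.04); print(k,bot.current_ee_pos()[1],F()-b)
bot.line_to([.6165,ye+.03,.039],max_speed=.1); bot.line_to([.6165,ye+.03,.2],max_speed=.2)
bot.goto([.60,-.01,.27],down(0))
snap('wrist','c1.png'); print(bot.current_clock(),bot.current_ee_pos())
E
```

```text
contact y 0.2726000000000002 [-0.4505  5.1048 -2.1683] [0.616  0.2734 0.039 ]
[-1.169  -0.6839 -0.8052]
0.014 0.11755501600353496 [-2.1993  4.5727 -0.1062]
0.01 0.11205246759594936 [-0.5593 -0.8516 -0.0057]
0.007 0.10891050690329711 [-1.7608 -0.7687 -1.0284]
0.004 0.10611092194273831 [-0.8255 -0.172  -0.2966]
0.002 0.10441266862880141 [-1.5148 -0.1648 -1.7706]
0 0.10336215522940226 [0.3698 4.0295 0.1438]
29.1583 [ 0.5994 -0.0085  0.2681]
```

View pics/c1.png

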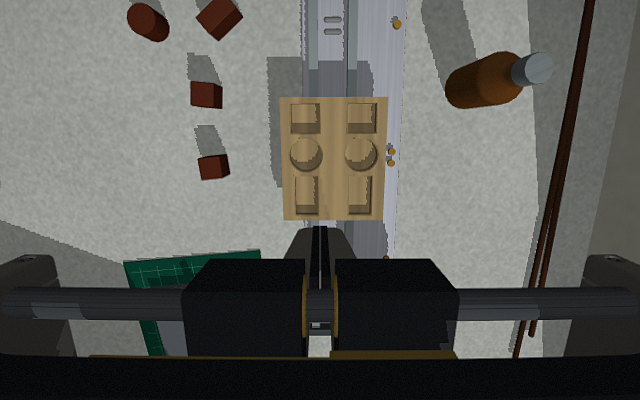

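The carrier now sits beside the two-stud mark at (391,155). From top to bottom its nests are nut, button and frog, at u≈305 for the near row and u≈360 for the far row. I'll enlarge this view to measure them.

```bash
python3 - <<'E'
import cv2
a=cv2.imread('pics/c1.png')[88:228,270:400]; cv2.imwrite('pics/c1z.png',cv2.resize(a,None,fx=4.2,fy=4.2,interpolation=cv2.INTER_CUBIC))
E
```

```text
(no output)
```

View pics/c1z.png

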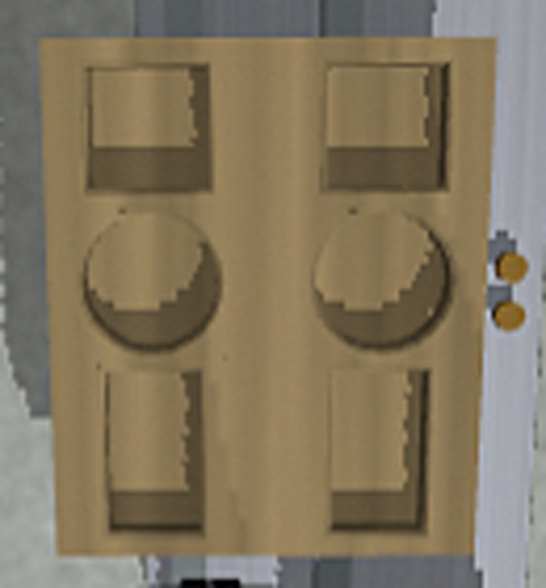

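```bash
python3 - <<'E'
from h import *
np.set_printoptions(precision=4,suppress=True)
w=load('c1.png'); W=lambda u,v,z=.052: at_z(w,270+(u+.5)/4.2-.5,88+(v+.5)/4.2-.5,z)[:2]
c=[W(*p) for p in [(40,40),(496,40),(475,555),(58,555)]];print('tray',np.array(c),np.mean(c,0),'yaw',(c[3]-c[0]),(c[2]-c[1]))
for n,l,r,t,b in [('nut0',86,211,64,190),('nut1',323,448,64,190),('but0',84,221,212,352),('but1',315,450,211,351),('frog0',106,205,370,531),('frog1',331,430,370,531)]:
    p=W(l,t),W(r,t),W(l,b),W(r,b); m=W((l+r)/2,(t+b)/2) if 'but' in n else np.mean(p,0)
    print(n,m,'rel',m-np.mean(c,0),'size',W(r,(t+b)/2)[0]-W(l,(t+b)/2)[0],W((l+r)/2,t)[1]-W((l+r)/2,b)[1])
E
```

```text
tray [[ 0.5501  0.0928]
 [ 0.6818  0.093 ]
 [ 0.6832 -0.0622]
 [ 0.5513 -0.0624]] [0.6166 0.0153] yaw [ 0.0011 -0.1552] [ 0.0014 -0.1552]
nut0 [0.5812 0.0683] rel [-0.0354  0.053 ] size 0.036588868786078144 0.03573528170184287
nut1 [0.6506 0.0684] rel [0.034  0.0531] size 0.036612935881986886 0.03573694070651958
but0 [0.582  0.0233] rel [-0.0346  0.008 ] size 0.04118210244580389 0.04181537185584974
but1 [0.6511 0.0237] rel [0.0345 0.0084] size 0.040600441085720695 0.04180273369642843
frog0 [ 0.5824 -0.0289] rel [-0.0342 -0.0442] size 0.0306856330888593 0.05110541425362551
frog1 [ 0.6522 -0.0288] rel [ 0.0356 -0.0441] size 0.030706363026489103 0.05110787108054401
```

Measured sizes agree with the given ones: tray 132×155, nests 36, 41 and 30×51. Next come the pick-and-place helpers, which fit each blank's silhouette from a close wrist view. I'll try them on one nut first.

```bash
cat > pp.py <<'E'
from h import *
from scipy.optimize import minimize
np.set_printoptions(precision=4,suppress=True)
YAW=.008; CC=np.array([.6166,.0153])
ROW=dict(n=.053,b=.0082,f=-.0442); SZ=dict(n=(.030,.030),f=(.024,.046))
def nest(k,far,cc=CC):
    c,s=np.cos(YAW),np.sin(YAW); return cc+np.array([[c,-s],[s,c]])@[.0345 if far else -.0345,ROW[k]]
def verts(k,x,y,a,z0=0):
    if k=='b': t=np.linspace(0,2*np.pi,24,endpoint=False); q=.018*np.c_[np.cos(t),np.sin(t)]
    else:
        w,h=SZ[k]; q=np.array([[w,h],[w,-h],[-w,-h],[-w,h]])/2@np.array([[np.cos(a),np.sin(a)],[-np.sin(a),np.cos(a)]])
    return [[x+p[0],y+p[1],z] for p in q for z in (z0,z0+.038)]
def redmask(px):
    p=px.astype(int); m=((p[...,2]>1.6*p[...,0])&(p[...,2]>1.5*p[...,1])&(p[...,2]>25)).astype(np.uint8)
    return cv2.morphologyEx(m,cv2.MORPH_OPEN,np.ones((3,3),np.uint8))
def find(c,k,exp):
    n,lab,st,cen=cv2.connectedComponentsWithStats(redmask(c['pixels']))
    best=min([i for i in range(1,n) if st[i,4]>150],key=lambda i:np.linalg.norm(at_z(c,*cen[i],.019)[:2]-exp))
    x0=at_z(c,*cen[best],.019)[:2]; m=(lab==best).astype(np.uint8)
    def cost(q):
        h=cv2.convexHull(np.array([proj(c,v) for v in verts(k,*q)],np.float32))
        r=np.zeros_like(m); cv2.fillConvexPoly(r,np.round(h*16).astype(np.int32),1,cv2.LINE_8,4)
        return 1-(r&m).sum()/max((r|m).sum(),1)
    sol=[minimize(cost,[*x0,a],method='Nelder-Mead',options=dict(initial_simplex=[[*x0,a],[x0[0]+.006,x0[1],a],[x0[0],x0[1]+.006,a],[*x0,a+.25]],maxiter=120)) for a in ([0] if k=='b' else np.radians([-60,-30,0,30,60,90]))]
    s=min(sol,key=lambda r:r.fun); a=s.x[2]
    per=np.pi if k=='f' else np.pi/2
    return s.x[:2],(0 if k=='b' else (a+per/2)%per-per/2),1-s.fun
def look(k,exp,tag):
    bot.goto([*exp,.17],down(0)); exp=np.array(exp)
    for i in range(3):
        c=snap('wrist',f'{tag}_{i}.png'); p,a,q=find(c,k,exp); print(tag,p,round(np.degrees(a),1),'iou',round(q,3))
        if np.linalg.norm(p-np.array(bot.current_ee_pos())[:2])<.015: break
        bot.line_to([*p,.17],max_speed=.2); exp=p
    return p,a,q
PZ=.015
def pick(p,a):
    bot.line_to([*p,.10],down(a),max_speed=.2); bot.line_to([*p,PZ],max_speed=.12)
    bot.set_gripper(0,25); o=bot.current_opening()*92; bot.line_to([*p,.12],max_speed=.2); return o
def place(t,o):
    bot.goto([*t,.12],down(YAW)); bot.line_to([*t,PZ+.056],max_speed=.12); b=F(6)
    t=np.array(t,float); offs=[(0,0),(0,.0012),(0,-.0012),(.0012,0),(-.0012,0),(.0015,.0015),(-.0015,-.0015),(.0015,-.0015),(-.0015,.0015)]
    for d in offs:
        p=t+d; bot.line_to([*p,PZ+.054],max_speed=.05); ok=True
        for z in (.051,.049,.0475,.046,.044,.042,.0405):
            bot.line_to([*p,PZ+z],max_speed=.04); f=F(3)-b
            if f[2]>5 and z>.0425: ok=False;break
        print('place',d,'z',z,'F',f,'tcp',bot.current_ee_pos()[2]-PZ)
        if ok: break
    o=min(1,o/92+.10); bot.set_gripper(o); e=bot.current_ee_pos(); bot.line_to([e[0],e[1],.12],max_speed=.2); return ok
def do(k,exp,far,tag):
    bot.set_gripper(.62); p,a,q=look(k,exp,tag)
    if q<.75: print('poor fit'); return False
    o=pick(p,a); print(' grip mm',round(o,1)); 
    if o<15: return False
    r=place(nest(k,far),o); print(tag,'done',r,'t',bot.current_clock()); return r
E
python3 - <<'E'
from pp import *
bot.goto([.454,.005,.25],down(0))
do('n',[.454,.005],True,'n0')
bot.line_to([.60,-.01,.27],down(0),max_speed=.25)
c=snap('wrist','p1.png')
im=c['pixels'].copy()
n0=load('n0_0.png'); im2=n0['pixels'].copy(); p,a,q=find(n0,'n',np.array([.454,.005]))
h=cv2.convexHull(np.array([proj(n0,v) for v in verts('n',*p,a)],np.float32)); cv2.polylines(im2,[h.astype(np.int32)],True,(0,255,255),1)
cv2.imwrite('pics/p1v.png',np.hstack([cv2.resize(im[80:230,190:400],None,fx=1.9,fy=1.9),im2[100:385,200:590]]))
E
```

```text
n0 [0.4532 0.0045] 10.6 iou 0.832
 grip mm 30.4
place (0, 0) z 0.0405 F [-0.0601  0.3295  0.3417] tcp 0.040449954150289034
n0 done True t 37.975
```

View pics/p1v.png

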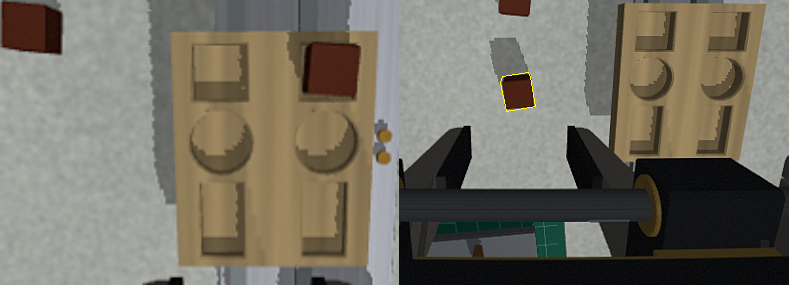

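The nut sits in its far nest and the fitted outline matches the blank. I'll run the remaining five.

```bash
python3 - <<'E'
from pp import *
for k,e,far,tag in [('n',[.452,.099],False,'n1'),('f',[.475,.1935],True,'f0'),('f',[.455,.276],False,'f1'),('b',[.383,.187],True,'b0'),('b',[.354,.295],False,'b1')]:
    if not do(k,e,far,tag): print('STOP',tag);break
bot.line_to([.60,-.01,.27],down(0),max_speed=.25)
c=snap('wrist','p2.png');s=snap('scene','p2s.png')
cv2.imwrite('pics/p2v.png',np.hstack([cv2.resize(c['pixels'][80:230,190:400],None,fx=2,fy=2,interpolation=2),cv2.resize(s['pixels'][165:285,240:400],(400,300),interpolation=2)]))
E
```

```text
n1 [0.4502 0.1   ] -3.3 iou 0.836
 grip mm 30.1
place (0, 0) z 0.0405 F [-1.5489 -0.8943  0.1433] tcp 0.04045720977466731
n1 done True t 46.7667
f0 [0.475  0.1919] -44.0 iou 0.805
 grip mm 24.7
place (0, 0) z 0.0405 F [-0.8117  0.4161 -0.7542] tcp 0.04043315890869906
f0 done True t 55.4917
f1 [0.4544 0.2743] -15.3 iou 0.833
 grip mm 24.0
place (0, 0) z 0.0405 F [-0.268  -0.942  -1.2479] tcp 0.04035706773180166
f1 done True t 64.675
b0 [0.3836 0.1868] 0.0 iou 0.791
 grip mm 35.2
place (0, 0) z 0.0405 F [-0.2165  0.5417 -0.8673] tcp 0.040567959579802436
b0 done True t 73.4417
b1 [0.3349 0.3437] 0.0 iou 0.874
b1 [0.3351 0.3431] 0.0 iou 0.778
 grip mm 35.5
place (0, 0) z 0.0405 F [-0.8037  0.0344  0.7179] tcp 0.0406050186139434
b1 done True t 83.1917
```

View pics/p2v.png

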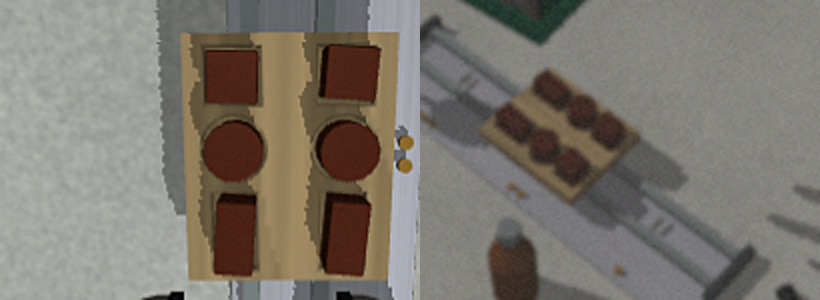

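All six blanks are seated. Button b1 had been knocked to (0.335, 0.343); it was found again and placed. Now I'll push the loaded carrier gently on to the lamp station.

```bash
python3 - <<'E'
from h import *
np.set_printoptions(precision=4,suppress=True)
bot.set_gripper(0); bot.line_to([.60,.13,.2],max_speed=.25); bot.line_to([.6165,.13,.039],max_speed=.15); b=F(6)
bot.line_to([.6165,.108,.039],max_speed=.06)
for y in np.arange(.106,.078,-.004): bot.line_to([.6165,y,.039],max_speed=.04); print(round(y,4),(F()-b)[1])
ye=-.0674
bot.line_to([.6175,ye+.018,.039],max_speed=.08); print(F()-b)
for k in (.014,.011,.008,.006,.004,.002,.001):
    bot.line_to([.6175,ye+k,.039],max_speed=.03); print(k,bot.current_ee_pos()[1],F()-b)
bot.line_to([.6175,ye+.035,.039],max_speed=.08); bot.line_to([.6175,ye+.035,.2],max_speed=.2)
bot.line_to([.59,-.13,.27],max_speed=.2); c=snap('wrist','l1.png')
bot.line_to([.45,.15,.3],max_speed=.3); s=snap('scene','l1s.png'); print(bot.current_clock())
cv2.imwrite('pics/l1v.png',np.hstack([cv2.resize(c['pixels'][80:230,230:440],None,fx=2,fy=2,interpolation=2),cv2.resize(s['pixels'][140:260,200:360],(400,300),interpolation=2)]))
E
```

```text
0.106 0.1705271396082774
0.102 4.5305573003859045
0.098 0.47225983964174423
0.094 -0.0971265041053608
0.09 0.09181796202118273
0.086 0.6793045122702784
0.082 0.3982507348136377
[ 0.7085  0.3118 -0.067 ]
0.014 -0.052418615481395266 [0.6011 5.0605 0.4907]
0.011 -0.05590492645438655 [1.5199 3.6587 0.3015]
0.008 -0.060237845667119885 [-0.2427  0.3494 -0.9021]
0.006 -0.06188841353669345 [ 0.22   -1.1082 -0.1084]
0.004 -0.06365114222720135 [-0.8429  0.6962 -0.2445]
0.002 -0.06556866474183562 [0.4273 0.0579 0.4494]
0.001 -0.06618789392381744 [0.2905 1.1345 0.6202]
96.2583
```

View pics/l1v.png

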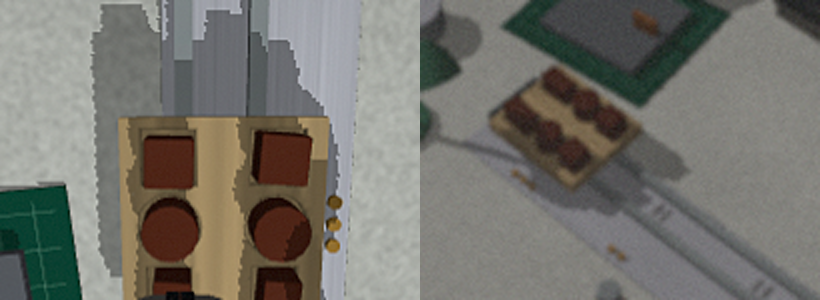

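```bash
python3 - <<'E'
from h import *
from pp import redmask,verts
w=load('l1.png'); print('edge y',at_z(w,289.5,138.5,.052),at_z(w,393,138.5,.052),'studs y',[at_z(w,397,80+v/2,.01)[1] for v in (202,224,245)])
# red top faces: nut0/nut1/button widths give heights; compare expected outline at z0=.040 vs .045
m=redmask(w['pixels'])
n,lab,st,cen=cv2.connectedComponentsWithStats(m)
for i in range(1,n):
    if st[i,4]>150: print(st[i],cen[i],at_z(w,*cen[i],.078)[:2])
E
```

```text
edge y [ 0.5519 -0.0767  0.052 ] [ 0.6812 -0.0764  0.052 ] studs y [np.float64(-0.13748014889781185), np.float64(-0.15355192977894055), np.float64(-0.16915403109379795)]
[463   0  40  13 381] [480.6299   4.8819] [0.7623 0.0664]
[ 568    0   33  126 1165] [585.4017  59.4086] [0.8886 0.0139]
[572 110  11  37 174] [577.2414 127.9483] [ 0.893  -0.0616]
[551 127  22  82 401] [560.9252 167.5736] [ 0.8816 -0.1085]
[359 146  27  27 645] [371.8822 159.1194] [ 0.6514 -0.0995]
[302 149  25  26 628] [314.0223 161.0637] [ 0.5829 -0.102 ]
[300 179  29  32 707] [314.3762 195.1018] [ 0.5832 -0.1432]
[356 180  30  31 721] [369.8585 194.9723] [ 0.6507 -0.143 ]
[549 195  18  75 331] [557.6979 231.9698] [ 0.893  -0.1907]
[534 210  21  77 363] [543.7796 246.9697] [ 0.8784 -0.2111]
[307 215  19  12 200] [315.595 220.37 ] [ 0.5847 -0.1753]
[359 214  22  41 758] [369.1979 233.9248] [ 0.6519 -0.193 ]
```

The carrier's edge is at y=-0.0766, against -0.0767 expected, so it is in the lamp detent. The far nut looks slightly turned in its nest, so I'll check its height, and the other nut's, with a feather-light touch.

```bash
python3 - <<'E'
from h import *
for x,y in [(.651,-.0995),(.583,-.102)]:
    bot.line_to([x,y,.16],down(0),max_speed=.25); bot.line_to([x,y,.083],max_speed=.08); b=F(8)[2]
    for z in np.arange(.082,.0755,-.0005):
        bot.line_to([x,y,z],max_speed=.03); f=F(6)[2]-b
        if f>2.5: break
    print('touch z',z,bot.current_ee_pos()[2],f); bot.line_to([x,y,.16],max_speed=.12)
bot.line_to([.45,.15,.3],max_speed=.3); s=snap('scene','e.png'); d=snap('side','e2.png'); print(bot.current_clock(),bot.current_contact_force())
cv2.imwrite('pics/ev.png',np.hstack([cv2.resize(s['pixels'][110:260,190:390],(400,300),interpolation=2),cv2.resize(d['pixels'][120:330,200:410],(300,300),interpolation=2)]))
E
```

```text
touch z 0.078 0.07843036341144449 2.6103133131485854
touch z 0.078 0.07837493307536039 3.9583986713008046
107.9417 [ 0.05741481  1.16983606 -0.58199145]
```

View pics/ev.png

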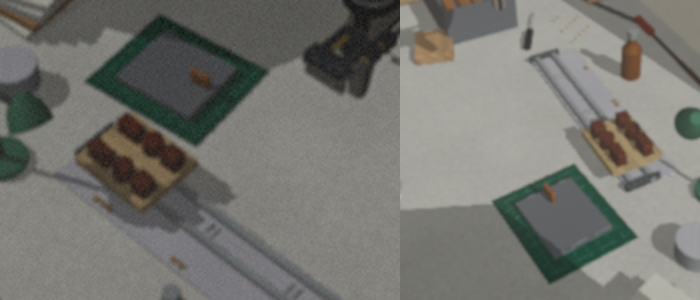

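Both nut tops are at 78 mm (40 + 38), so they are fully seated. The cover is flat on the mat, the carrier is at the lamp station, and the bottle, tin, screwdriver and offcut appear where they were. Handing in.

```bash
python3 -c "
from h import *
print(bot.job_done())"
```

```text
the job is handed in; nothing more can be done
None
```

I did the whole job in the order asked and handed it in at about 108 s of the 210 s allowed.

- **Cover:** I tipped it to 32° by its fin with the other end still on the tray; pressing 1.5 mm lower gave about +4 N, so that end was touching. I then lifted it off and laid it flat, right way up, on the mat.
- **Loading:** I pushed the carrier into the middle detent and placed all six blanks in nests of their own shape. Each went in first time, to within about 0.5 mm of the nest floor with no resistance. One button had been knocked about 5 cm aside; I found it again on the close look and placed it too.
- **Lamp station:** I pushed the loaded carrier on into the lamp detent. Its edge measured y = -0.0766 m, against -0.0767 m expected.

**Last checks:** A light touch on the two nuts found their tops at 78 mm, which is fully down. I did not touch-check the frogs or buttons; I judged them seated from their placing depth and the final pictures. The bottle, tin, screwdriver and offcut look unmoved in those pictures, though I did not measure them again. The far nut sits slightly turned within its nest's play. No check failed.

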